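Gauge the onyx marble in its cradle

TASK

Set the big onyx marble into the end cradle of the beech stand on the side where the bell stands, with the marble's inlaid dot still facing up, and let go of it. Then take the spring gauge out of its holder and hold it upright with its tip on the dot, pressing gently so that the plunger is pushed about halfway in. Finish while still holding the gauge there, and leave the bell, the tumbler and the three cat's-eye marbles where they are.

Things in the scene. Friction and masses are not known exactly. Their poses are not given: they have to be found in the camera images.
- onyx: big black mica-flecked onyx marble, a 50 mm ball of about 0.18 kg; origin at its centre, its z axis goes up through the dot. It starts dot up on the coaster, its centre 32 mm above the bench. Seated in any cradle its centre is 50 mm above the bench and its crown 75 mm. It can be gripped across the middle from above
- dot (a point): centre of the flat brass dot, 10 mm across, inlaid in the onyx marble's top, on the surface 25 mm from the marble's centre
- coaster: fixed single beech ring on which the onyx marble starts: 40 mm outside, 30 mm inside, 12 mm high; origin at the centre of its underside
- stand: fixed beech stand, a plate 110 mm (its x) by 250 mm (its y) by 18 mm thick with three round cradles in a row along its y; origin at the centre of its underside. Each cradle is a ring 40 mm outside, 30 mm mouth, its rim 12 mm above the plate (30 mm above the bench), 80 mm apart, at x = -15 mm. The three cat's-eye marbles sit in square slots behind the middle cradle, at x = +38 mm and y = -28, 0, +28 mm, their tops 38 mm above the bench
- cradle_left (a point): centre of the rim of the end cradle at the stand's +y end (stand frame x -15, y +80, z 30 mm). The seated onyx marble's centre is 20 mm above this point
- cradle_right (a point): centre of the rim of the end cradle at the stand's -y end (stand frame x -15, y -80, z 30 mm). The seated onyx marble's centre is 20 mm above this point
- holder: fixed dark steel block 50 x 50 x 40 mm high with an upright 23 mm square hole in which the gauge hangs; origin at the centre of its underside
- gauge: pen-like steel and brass spring gauge, 0.12 kg, standing upright in the holder, to be lifted straight out by at least 35 mm. Origin on its axis at the underside of its flange (34 mm across, 6 mm thick), which rests on the holder's top, 40 mm above the bench; z points up. Above the flange is a round grip 22 mm across, from z = 6 to 52 mm, with a small cap to z = 56 mm. Below the flange a nose 19 mm across reaches to z = -8 mm, and from it the plunger sticks out
- plunger (a joint): how far the gauge's plunger is pushed in, in m: 0 fully out, 0.016 fully in; a spring pushes it out with 0.6 N at 0 and 2.2 N at 0.008, rising to 3.8 N at 0.016
- gauge_tip (a point): lowest point of the plunger's round tip (6 mm across), on the gauge's axis, 30 mm below the gauge's origin when the plunger is out, less when it is pushed in
- bell: small bronze hand bell, 54 mm across, 62 mm high, standing beside one end of the stand, about 200 mm from the stand's centre; origin at the centre of its underside
- tumbler: jade green glass tumbler, 72 mm across the mouth, 80 mm high, standing beside the other end of the stand; origin at the centre of its underside
- catseye0: striped cat's-eye marble, 22 mm ball, origin at its centre
- catseye1: striped cat's-eye marble, 22 mm ball, origin at its centre
- catseye2: striped cat's-eye marble, 22 mm ball, origin at its centre
There are look-alikes about, which are no part of the job. What is shaped like the onyx but blue or green is not meant.

How it is judged:
By the outcome, as a careful person would: the job done as asked, in the order asked, and still so for the second after the job is handed in, while the arm keeps its last pose, push and grip.
It also fails if it takes over 48 s, if anything falls off the work surface, if the arm or the gripper's body presses on something with over 40 N, if the wrist force passes 120 N, or if a joint passes its speed limit or range.

ROBOT

A 6-joint arm with a two-finger parallel gripper is mounted at the origin on the work surface. World frame = base frame: x ahead of the robot, y to its left, z up, the work surface at z = 0. Lengths are in m, angles in rad, forces in N, time in s.
With the tool pointing down it reaches from about 0.25 to 0.725 m from the base axis. Payload 9.7 kg.
Tool frame: the origin (TCP) lies midway between the tips of the shut fingers; the grasp point (between the pads) lies 19 mm behind it; z points along the fingers, x is the direction in which the jaws open and shut, and the axes are right-handed (so a half turn about z gives the same grasp; the last joint's range is limited). The gripper opens to 85 mm and grips with 20 to 120 N. Pads are 22 mm wide; open, the fingers measure 114 mm over their backs; the gripper's body (76 mm by 85 mm) begins 54 mm behind the grasp point. The pads swing forward as they close: fully open they stand 13 mm farther back than shut.
Start: joints at [1.196, 0.087, 0.176, 1.66, 0, 1.571], TCP at [0.201, 0.512, 0.231] pointing down, gripper open.
Joint ranges: [-3.13, 3.13], [-0.85, 1.81], [-1.15, 1.24], [-2.2, 2.28], [-1.44, 1.52], [-3.14, 3.14]. Speed limits (rad/s): [2.22, 2.22, 2.57, 3.14, 3.14, 3.14].

INTERFACE

Orientations are given as [roll, pitch, yaw] about the fixed x, y, z axes, in that order (R = Rz(yaw) Ry(pitch) Rx(roll)).
In Python, from rig import * gives the robot as it stands.
- The arm moves only by the tool jog_arm, never from a script. Its argument "commands" is a list of rows, each a list of 5 numbers: the finger opening in mm, from 0 to 85.4, then the shift along the world's x, y, z in mm, then the turn about the world's z in degrees. A call has 1 to 20 rows; each row is the pose to reach, as a shift and turn from the pose commanded when the call began; what a row does not reach only later rows make up. A row lasts 1/10 s, in which the tool goes at most 50 mm and 8.59 degrees, less where a joint would pass 70% of its speed; a pose out of reach is approached as far as the arm can. A call with a gripper value outside its range is refused whole. The fingers move at their own pace and stop on an object; "force" is the grip in N (left out, the last holds). Time passes only in rows, so rows that repeat a pose let the fingers close. It gives the time, the measured TCP pose, the force and the opening at its end, in the units of the state.
- get_obs(): the state, without advancing time (a new reading comes with each control period).
- read_camera(name): name is "scene" or "top" or "wrist"; returns (picture, depth): 420x560x3 uint8, red, green, blue; 420x560 float32, m along the optical axis (not along the pixel's ray), 0 where there is no reading.
- camera_params(name): a dict with "vertical_fov" (degrees; the focal length in pixels is half the picture's height over the tangent of half this angle, whatever the lens; pixels are square), "cx", "cy" (the principal point, pixels), "eye" and "orientation" of the camera in the world. Camera axes: x right, y up, looking along -z (the intrinsics and any distortion apply to the point x, -y, -z); pixel columns grow to the right and rows downward; lengths in m; the calibration is good to about 2 mm. A picture is of the moment at which its call begins: read the wrist's pose just before it. camera_params takes no time and is no camera call; for the wrist camera it gives the pose at the moment of the call.
- hand_in(): hands the job in, once; it reports no verdict.
The state is a dict: "clock": time; "joint_positions": joint angles; "joint_vel": joint speeds; "effort": joint torques, N m; "tool_pos": TCP position; "orientation": TCP orientation; "force": force on the tool from outside, world axes, zero at the start; "torque": the same for the moment, N m; "grip_width": opening from 0.0 (shut) to 1.0 (fully open).
Only numpy, scipy, OpenCV 4.12 (cv2) and the standard library are available. Lean on these libraries where they do the work, as an engineer would, in place of code of your own. Each camera call takes 0.05 s, during which the arm holds its last target.

## Working session

There is one attempt and no reset: what is moved stays moved. The work goes in short steps, Python scripts to look and compute and a tool call to move; the robot and the scene stay as the last step left them, time stands still between calls to the robot, and variables do not carry over. Pictures are saved under pics/ and viewed, and the job is handed in when it is done.

Besides the shell and the picture viewer there is one more tool, called after "Call:" in YAML: its name, and indented under it one key for each argument. jog_arm: Moves the arm, as the interface text tells. Its arguments: {"type":"object","properties":{"commands":{"type":"array"},"force":{"type":"number"}},"required":["commands"]}

```bash
mkdir -p pics; cat > h.py <<'E'
from rig import *
import numpy as np, cv2
E
python3 - <<'E'
from h import *
print(get_obs())
for n in ("scene","top"):
    p=camera_params(n); print(n,p)
    im,d=read_camera(n); cv2.imwrite(f"pics/{n}0.png",im[:,:,::-1]); np.save(f"{n}0.npy",d); np.save(f"{n}0i.npy",im)
    print((d>0).mean(), d.min(), d.max())
print(camera_params("wrist"))
E
```

```text
{'clock': 0.0, 'joint_positions': array([1.19606012e+00, 8.74604785e-02, 1.75090532e-01, 1.65980656e+00,
       5.85035330e-06, 1.57077627e+00]), 'joint_vel': array([-0.00162397, -0.00055921,  0.00077001, -0.00159943,  0.00097782,
       -0.00121017]), 'effort': array([ 2.79282962e-03, -5.20392072e+01,  4.64804792e+01,  1.63556373e-02,
        2.81374207e-05,  6.22565295e-06]), 'tool_pos': array([0.20122283, 0.51160283, 0.23056048]), 'orientation': array([-3.14158678e+00,  1.38017595e-03,  1.19608017e+00]), 'force': array([-0.42987332,  0.03964909, -0.33140923]), 'torque': array([ 0.04259043, -0.02116283, -0.05615435]), 'grip_width': 1.0031852439783133}
scene {'vertical_fov': 56.10167130108873, 'cx': 273.32417267989047, 'cy': 211.81352607588764, 'eye': array([ 0.77879693, -0.48044929,  0.60508261]), 'orientation': array([0.78499014, 0.01535297, 0.50101807])}
0.9960119047619047 0.0 3.341436
top {'vertical_fov': 56.63408812809349, 'cx': 282.6382131352735, 'cy': 203.67924692061607, 'eye': array([0.39554706, 0.01171171, 0.78701726]), 'orientation': array([ 0.19887653, -0.00827884, -1.59039596])}
0.9960586734693877 0.0 1.7769151
{'vertical_fov': 60.33867243437351, 'cx': 284.3260904029746, 'cy': 206.0915832648995, 'eye': array([0.14065402, 0.53428868, 0.3727263 ]), 'orientation': array([-2.63504454e-01,  1.59279307e-04,  1.19582325e+00])}
```

View pics/scene0.png

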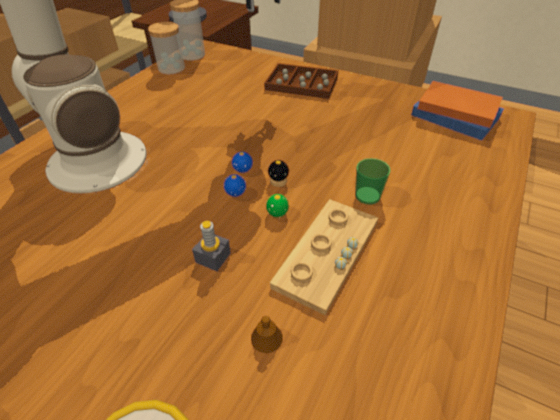

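View pics/top0.png

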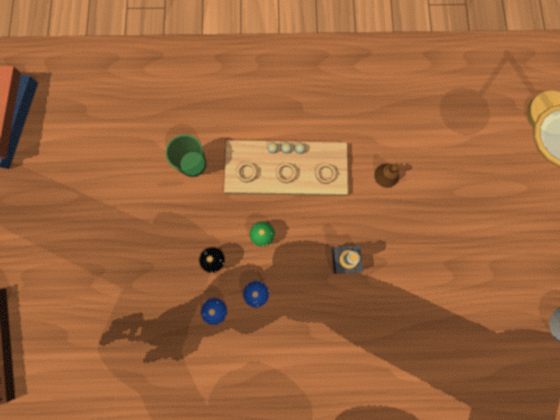

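The top view shows the black marble at (212,260), the two blue ones at (256,294) and (214,311), and the green one at (262,234). The stand cradles are at (247,172), (287,172) and (326,173), the bell at (388,175), the tumbler at (186,155), and the gauge in its holder at (348,259). The bell is at the stand's −y end, so the target is the cradle at (326,173). The black marble is the onyx.

```bash
cat >> h.py <<'E'
from scipy.spatial.transform import Rotation as Ro
def ray(p,uv):
    f=210/np.tan(np.radians(p["vertical_fov"]/2))
    R=Ro.from_euler("xyz",p["orientation"]).as_matrix()
    uv=np.atleast_2d(uv).astype(float)
    d=np.c_[(uv[:,0]-p["cx"])/f,-(uv[:,1]-p["cy"])/f,-np.ones(len(uv))]
    return p["eye"],d@R.T
def plane(p,uv,z):
    e,d=ray(p,uv); return e+d*((z-e[2])/d[:,2])[:,None]
def tri(rs):
    A=np.zeros((3,3));b=np.zeros(3)
    for e,d in rs:
        d=d[0]/np.linalg.norm(d[0]);P=np.eye(3)-np.outer(d,d);A+=P;b+=P@e
    return np.linalg.solve(A,b)
def cloud(p,dep):
    v,u=np.mgrid[0:420,0:560]; e,d=ray(p,np.c_[u.ravel(),v.ravel()])
    return (e+d*dep.ravel()[:,None]).reshape(420,560,3)
E
python3 - <<'E'
from h import *
for n,boxes in (("top",dict(onyx=(192,240,232,280),dotonyx=(200,248,224,272),holder=(325,235,375,285))),("scene",dict(onyx=(262,155,295,190)))):
    p=camera_params(n); im=np.load(f"{n}0i.npy"); d=np.load(f"{n}0.npy"); C=cloud(p,d)
    x0,y0,x1,y1=(192,240,232,280) if n=="top" else (255,150,300,195)
    c=im[y0:y1,x0:x1].astype(int)
    m=(c.max(2)<45).astype(np.uint8)
    z=C[y0:y1,x0:x1,2]
    print(n,'onyx z range',z.min(),z.max())
    k=(z>0.015)
    vv,uu=np.nonzero(k&(z>0.03)); 
    P=C[y0:y1,x0:x1][k&(z>0.036)]
    # sphere fit
    A=np.c_[2*P,np.ones(len(P))];s=np.linalg.lstsq(A,(P**2).sum(1),rcond=None)[0]
    print('spherefit',s[:3],np.sqrt(s[3]+s[:3]@s[:3]),len(P))
    cn=cv2.findContours(m,0,2)[0];cn=max(cn,key=cv2.contourArea)
    (cx,cy),r=cv2.minEnclosingCircle(cn);print('circ',cx+x0,cy+y0,r,plane(p,[cx+x0,cy+y0],.032))
    g=np.nonzero((c[:,:,0]>110)&(c[:,:,0]-c[:,:,2]>30)&(cv2.dilate(cv2.convexHull(cn) is not None and cv2.fillPoly(np.zeros_like(m),[cv2.convexHull(cn)],1),None)>0))
    print('dot px',g[1].mean()+x0,g[0].mean()+y0,len(g[0]),plane(p,[g[1].mean()+x0,g[0].mean()+y0],.057))
    big=cv2.resize(im[y0-70:y1+70, x0-70:x1+80] if n=="top" else im[y0-40:y1+40,x0-40:x1+40],None,fx=3,fy=3,interpolation=cv2.INTER_CUBIC)
    cv2.imwrite(f"pics/{n}_onyxcrop.png",big[:,:,::-1])
p=camera_params("top");C=cloud(p,np.load("top0.npy"));im=np.load("top0i.npy")
print('bench z',np.median(C[300:400,300:500,2]))
# stand
hsv=cv2.cvtColor(im,cv2.COLOR_RGB2HSV)
m=((abs(C[:,:,2]-.018)<.006)).astype(np.uint8); m[:, :205]=0; m[:,365:]=0; m[:125]=0;m[205:]=0
m=cv2.morphologyEx(m,cv2.MORPH_OPEN,np.ones((3,3)))
cn=max(cv2.findContours(m,0,2)[0],key=cv2.contourArea)
W=plane(p,cn[:,0,:],.018)[:,:2].astype(np.float32);print('stand',cv2.minAreaRect(W*1000))
cv2.imwrite("pics/top_stand.png",cv2.resize(im[130:300,200:400],None,fx=4,fy=3.5,interpolation=cv2.INTER_CUBIC)[:,:,::-1])
# rings
for x in (247,287,326):
    k=np.zeros((420,560),bool);k[158:188,x-16:x+16]=1
    k&=(C[:,:,2]>.026)
    Q=C[k]; print('ring',x,k.sum(),Q.mean(0),(Q.min(0)+Q.max(0))/2)
# holder
k=np.zeros((420,560),bool);k[230:290,320:385]=1
for lo,hi in((.036,.043),(.044,.05),(.085,.105)):
    Q=C[k&(C[:,:,2]>lo)&(C[:,:,2]<hi)];print('holder/gauge',lo,len(Q),len(Q) and (np.median(Q,0),(Q.min(0)+Q.max(0))/2,np.ptp(Q,axis=0)))
Q=C[k&(abs(C[:,:,2]-.04)<.004)][:,:2].astype(np.float32);print(cv2.minAreaRect(Q*1000))
E
```

```text
top onyx z range -0.004680403733284599 0.7870172637515482
spherefit [0.42981483 0.0950621  0.4206184 ] 0.37395789051825706 527
circ 212.0 259.5 12.419842720031738 [[0.44080168 0.14008598 0.032     ]]
dot px 208.26315789473685 259.5263157894737 38 [[0.43938717 0.14275241 0.057     ]]
scene onyx z range -0.0027616636682911144 0.6050826072634063
spherefit [ 0.51440338 -0.00443802  0.57032579] 0.5433142740306609 294
circ 278.0 170.5 9.60478687286377 [[0.44110556 0.14022916 0.032     ]]
dot px 276.575 169.0 40 [[0.45058286 0.11629728 0.057     ]]
bench z 0.0003205551343532509
stand ((627.4097900390625, -5.3260650634765625), (249.7848663330078, 111.61446380615234), 87.95649719238281)
ring 247 140 [0.61199737 0.07363011 0.04039441] [0.51540004 0.05246338 0.40651341]
ring 287 142 [ 0.60802923 -0.00455742  0.04572767] [ 0.51386    -0.0046257   0.40654323]
ring 326 141 [ 0.60341628 -0.08181566  0.05131229] [ 0.51216366 -0.04635591  0.40660943]
holder/gauge 0.036 386 (array([ 0.43392835, -0.11354866,  0.0397346 ]), array([ 0.43661748, -0.11944297,  0.03950738]), array([0.04955197, 0.05151029, 0.00695096]))
holder/gauge 0.044 101 (array([ 0.43256709, -0.11196359,  0.04647645]), array([ 0.43692985, -0.118199  ,  0.04702215]), array([0.03207567, 0.0295335 , 0.005791  ]))
holder/gauge 0.085 130 (array([ 0.43650575, -0.11853771,  0.09437442]), array([ 0.43692792, -0.11912808,  0.09237931]), array([0.02130433, 0.02185212, 0.01343589]))
((436.63177490234375, -119.43955993652344), (49.823150634765625, 50.61085510253906), 1.6303026676177979)
```

```bash
python3 - <<'E'
from h import *
p=camera_params("top");d=np.load("top0.npy");C=cloud(p,d);im=np.load("top0i.npy")
for x in (247,287,326):
    k=np.zeros((420,560),bool);k[158:188,x-16:x+16]=1
    k&=(C[:,:,2]>.026)&(d>.3)&(C[:,:,2]<.035)
    Q=C[k]; print('ring',x,k.sum(),(Q.min(0)+Q.max(0))/2,np.ptp(Q,axis=0),cv2.fitEllipse(cv2.convexHull((Q[:,:2]*1000).astype(np.float32))))
k=np.zeros((420,560),bool);k[240:280,192:232]=1;k&=(C[:,:,2]>.03)&(d>.3)
P=C[k];A=np.c_[2*P,np.ones(len(P))];s=np.linalg.lstsq(A,(P**2).sum(1),rcond=None)[0]
print('onyx',s[:3],np.sqrt(s[3]+s[:3]@s[:3]),len(P))
k=np.zeros((420,560),bool);k[155:200,365:415]=1;k&=(C[:,:,2]>.012)&(d>.3)
Q=C[k];print('bell',(Q.min(0)+Q.max(0))/2,Q.max(0))
k=np.zeros((420,560),bool);k[125:190,155:220]=1;k&=(C[:,:,2]>.012)&(d>.3)
Q=C[k];print('tumbler',(Q.min(0)+Q.max(0))/2,Q.max(0))
E
```

```text
ring 247 138 [0.61571313 0.07496854 0.02935333] [0.0390798  0.036493   0.00668752] ((615.5846557617188, 74.9304428100586), (37.95249557495117, 39.61164093017578), 94.81038665771484)
ring 287 139 [ 0.61263834 -0.0046257   0.02970026] [0.03906922 0.03842437 0.00726211] ((612.6801147460938, -4.84189510345459), (38.34771728515625, 39.08454132080078), 120.94451904296875)
ring 326 137 [ 0.6096189  -0.08513919  0.03051191] [0.03832273 0.03856869 0.00862064] ((609.7088012695312, -84.80265808105469), (37.978816986083984, 39.0390510559082), 128.58236694335938)
onyx [0.44108855 0.14075117 0.03342314] 0.02425811915963331 539
bell [ 0.61010242 -0.21476477  0.03761688] [ 0.63142924 -0.19353527  0.06319794]
tumbler [0.64247224 0.1894081  0.04769361] [0.6776999  0.22478499 0.08333122]
```

View pics/top_onyxcrop.png

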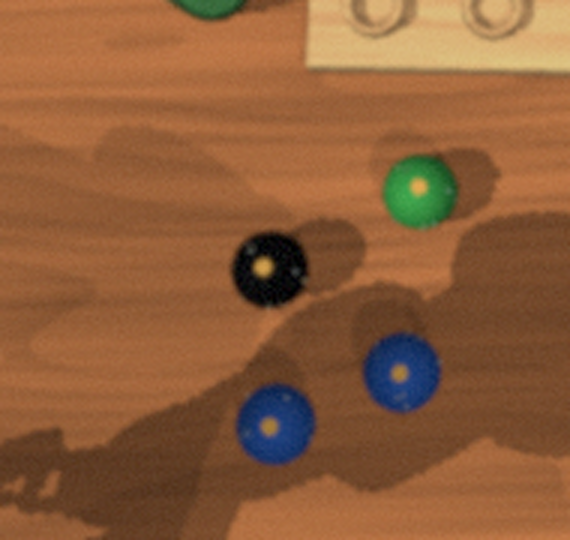

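View pics/top_stand.png

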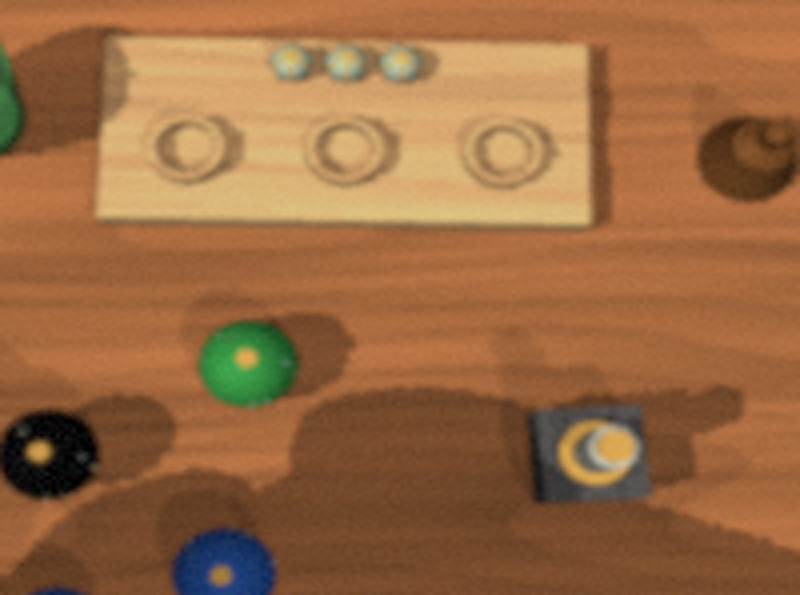

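The crop confirms the black, mica-flecked ball with its brass dot at top px (208,259). It is the onyx, and the others are blue or green. The positions I'll use are:
- **Onyx:** (0.441, 0.140)
- **Bell-side cradle:** (0.610, −0.085)
- **Gauge:** (0.437, −0.119)

I'll move above the onyx next.

Call:
jog_arm:
  commands:
    - [80,30,-46,0,0]
    - [80,60,-93,0,0]
    - [80,90,-139,-20,0]
    - [80,120,-186,-40,0]
    - [80,150,-232,-60,0]
    - [80,180,-279,-80,0]
    - [80,210,-325,-100,0]
    - [80,230,-356,-110,0]
    - [80,240,-371,-110,0]
    - [80,240,-371,-110,0]
    - [80,240,-371,-110,0]
    - [80,240,-371,-110,0]
  force: 50

```text
clock: 1.3
tool_pos: [0.441, 0.1414, 0.1215]
orientation: [-3.141, -0.0, 1.196]
force: [-0.4, 0.0, 1.2]
grip_width: 0.941
```

```bash
python3 - <<'E'
from h import *
o=get_obs();print(o["tool_pos"],o["orientation"],o["joint_positions"],o["clock"])
p=camera_params("wrist");im,d=read_camera("wrist");cv2.imwrite("pics/w1.png",im[:,:,::-1]);np.save("w1.npy",d)
C=cloud(p,d);k=(d>.05)&(C[:,:,2]>.034)&(abs(C[:,:,0]-.441)<.03)&(abs(C[:,:,1]-.14)<.03)&(C[:,:,2]<.062)
P=C[k];A=np.c_[2*P,np.ones(len(P))];s=np.linalg.lstsq(A,(P**2).sum(1),rcond=None)[0]
print('onyx',s[:3],np.sqrt(s[3]+s[:3]@s[:3]),len(P))
E
```

```text
[0.44101001 0.14139214 0.12145465] [-3.14119753e+00 -1.67971736e-04  1.19589124e+00] [ 3.10022138e-01 -1.34224027e-01 -2.52877248e-01  1.45234285e+00
  3.80049495e-04  6.84927149e-01] 1.3
onyx [0.44192056 0.14020207 0.03228548] 0.024390354338671597 4282
```

View pics/w1.png

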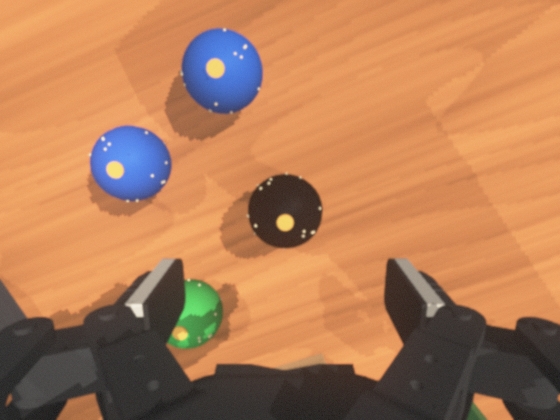

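The wrist view shows the black onyx at px (285,211), dot at (285,222), with green and blue clear of the finger paths. Next I descend and grip.

Call:
jog_arm:
  commands:
    - [78,0,0,-25,0]
    - [78,0,0,-50,0]
    - [78,0,0,-75,0]
    - [78,0,0,-95,0]
    - [78,0,0,-105,0]
    - [78,0,0,-110,0]
    - [78,0,0,-110,0]
    - [70,0,0,-110,0]
    - [60,0,0,-110,0]
    - [55,0,0,-110,0]
    - [50,0,0,-110,0]
    - [45,0,0,-110,0]
    - [40,0,0,-110,0]
    - [40,0,0,-110,0]
    - [40,0,0,-110,0]
    - [40,0,0,-110,0]
  force: 40

```text
clock: 2.95
tool_pos: [0.4419, 0.1411, 0.012]
orientation: [3.141, -0.001, 1.196]
force: [-1.2, 2.5, 7.0]
grip_width: 0.563
```

Call:
jog_arm:
  commands:
    - [40,0,0,3,0]
    - [40,0,0,8,0]
    - [40,0,0,15,0]
    - [40,0,0,25,0]
    - [40,0,0,40,0]
    - [40,0,0,60,0]
    - [40,0,0,80,0]
    - [40,0,0,90,0]
    - [40,0,0,90,0]
    - [40,0,0,90,0]
    - [40,0,0,90,0]

```text
clock: 4.05
tool_pos: [0.4408, 0.1407, 0.1002]
orientation: [-3.14, 0.001, 1.196]
force: [-0.3, -0.5, -2.6]
grip_width: 0.566
```

```bash
cat > look.py <<'E'
from h import *
import sys
o=get_obs();print(o["tool_pos"],o["orientation"],o["grip_width"],o["force"],o["clock"])
p=camera_params("wrist");im,d=read_camera("wrist");cv2.imwrite(f"pics/{sys.argv[1]}.png",im[:,:,::-1]);np.save(sys.argv[1]+".npy",d)
C=cloud(p,d);t=o["tool_pos"]
R=np.linalg.norm(C-(t+[0,0,.02]),axis=2)
k=(d>.05)&(R<.045)&(im.max(2)<70)&(C[:,:,2]>t[2]+.02)
print(k.sum())
m=(im[:,:,0]>150)&(im[:,:,0]-im[:,:,2].astype(int)>60)&(R<.05)&(C[:,:,2]>t[2]+.02)
if m.sum(): print('dot px',np.argwhere(m).mean(0)[::-1],m.sum(),'rel tcp',np.median(C[m],0)-t)
E
python3 look.py w2
```

```text
[0.44084703 0.14065355 0.10024023] [-3.14038027e+00  9.74110896e-04  1.19593986e+00] 0.566092928991945 [-0.27721659 -0.52834781 -2.62282483] 4.05
11289
dot px [288.7283237  325.58863198] 1038 rel tcp [ 0.00033845 -0.00100767  0.04440687]
```

View pics/w2.png

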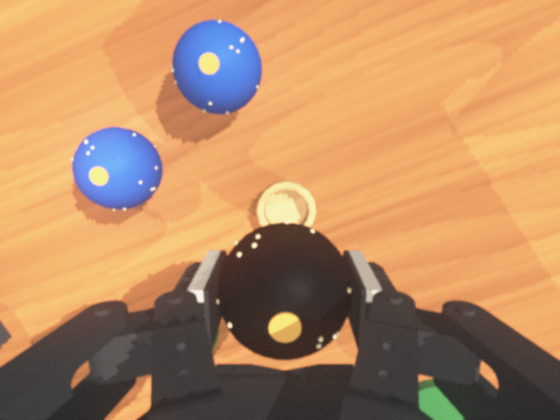

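The onyx is held with the dot at px (288,326), directly above the ball centre. I'll hover just beyond the cradle so the wrist camera can measure it.

Call:
jog_arm:
  commands:
    - [40,8,-9,8,0]
    - [40,25,-30,20,0]
    - [40,47,-55,30,0]
    - [40,70,-82,30,0]
    - [40,93,-109,30,0]
    - [40,117,-136,30,0]
    - [40,140,-163,30,0]
    - [40,163,-190,30,0]
    - [40,185,-215,30,0]
    - [40,200,-230,30,0]
    - [40,205,-238,30,0]
    - [40,208,-240,30,0]
    - [40,208,-240,30,0]
    - [40,208,-240,30,0]
    - [40,208,-240,30,0]

```text
clock: 5.6
tool_pos: [0.649, -0.0984, 0.1317]
orientation: [3.141, -0.0, 1.197]
force: [-0.3, -0.4, -1.6]
grip_width: 0.558
```

```bash
python3 look.py w3; python3 - <<'E'
from h import *
p=camera_params("wrist");d=np.load("w3.npy");C=cloud(p,d)
for z in [(.0265,.034)]:
    for c in ((.6097,-.085),(.6127,-.0048)):
        k=(d>.05)&(C[:,:,2]>z[0])&(C[:,:,2]<z[1])&(np.hypot(C[:,:,0]-c[0],C[:,:,1]-c[1])<.027)
        Q=C[k];print(len(Q),(Q.min(0)+Q.max(0))/2,np.ptp(Q,axis=0), len(Q)>20 and cv2.fitEllipse(cv2.convexHull((Q[:,:2]*1000).astype(np.float32))))
E
```

```text
[ 0.64900374 -0.0984271   0.13167157] [ 3.14139183e+00 -1.32733246e-04  1.19692404e+00] 0.5583968738897214 [-0.25162276 -0.4383681  -1.63586419] 5.6
15243
dot px [283.52738095 327.12738095] 840 rel tcp [-0.00016415 -0.00122139  0.04443606]
1198 [ 0.61110541 -0.08595859  0.02919236] [0.0395703  0.03938313 0.00511857] ((611.03857421875, -85.88565826416016), (39.39118957519531, 39.429256439208984), 158.1273956298828)
1353 [ 0.6137815  -0.0061055   0.02908582] [0.03954373 0.03982121 0.00508891] ((613.7879028320312, -6.121225357055664), (39.19622802734375, 39.589942932128906), 176.35494995117188)
```

View pics/w3.png

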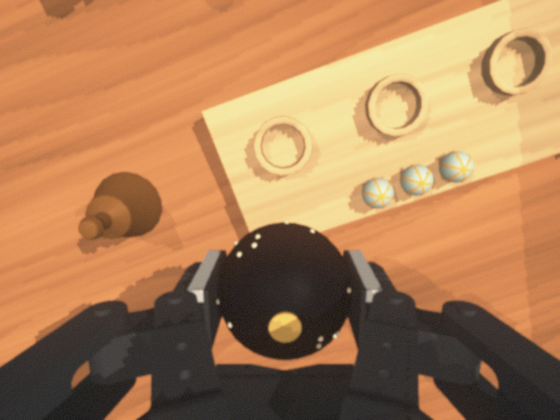

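The wrist view shows the bell-side cradle at px (283,146), giving (0.611, −0.086). The bell is beside it at (125,210). Placing now.

Call:
jog_arm:
  commands:
    - [40,-8,3,0,0]
    - [40,-25,10,0,0]
    - [40,-36,14,-5,0]
    - [40,-38,14.5,-20,0]
    - [40,-38,14.5,-40,0]
    - [40,-38,14.5,-60,0]
    - [40,-38,14.5,-78,0]
    - [40,-38,14.5,-88,0]
    - [40,-38,14.5,-92,0]
    - [40,-38,14.5,-95,0]
    - [40,-38,14.5,-97,0]
    - [40,-38,14.5,-98,0]
    - [40,-38,14.5,-98,0]
    - [40,-38,14.5,-98,0]
    - [40,-38,14.5,-98,0]

```text
clock: 7.15
tool_pos: [0.6115, -0.0847, 0.0336]
orientation: [3.141, -0.0, 1.196]
force: [-0.9, 0.0, -1.9]
grip_width: 0.565
```

```bash
python3 look.py w4; python3 -c "
from h import *
print(get_obs()['tool_pos'],get_obs()['force'])
im,d=read_camera('scene');cv2.imwrite('pics/s4.png',cv2.resize(im[180:320,220:400],None,fx=4,fy=4)[:,:,::-1])"
```

```text
[ 0.61148921 -0.08471722  0.0335539 ] [ 3.14123897e+00 -1.00319627e-04  1.19599039e+00] 0.5654050414524349 [-0.94554762  0.01040156 -1.89694308] 7.15
14194
dot px [289.83056872 325.76184834] 844 rel tcp [-0.0001539  -0.00068285  0.04440195]
[ 0.6114305  -0.08471752  0.03349552] [ 1.36310078 -0.01720903 -2.73815839]
```

View pics/s4.png

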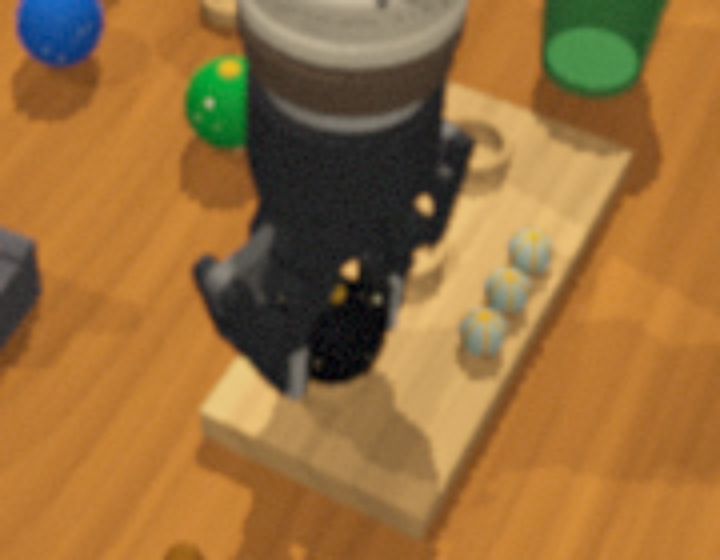

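The scene crop shows the ball over the end cradle, not yet touching, with free-air force. I'll lower it the last millimetres.

Call:
jog_arm:
  commands:
    - [40,0,0,-1,0]
    - [40,0,0,-2,0]
    - [40,0,0,-3,0]
    - [40,0,0,-3,0]
    - [40,0,0,-3,0]

```text
clock: 7.75
tool_pos: [0.6114, -0.0847, 0.0305]
orientation: [3.141, -0.0, 1.196]
force: [-0.8, 0.4, 1.5]
grip_width: 0.561
```

Call:
jog_arm:
  commands:
    - [48,0,0,-0.5,0]
    - [50,0,0,-0.5,0]
    - [53,0,0,-0.5,0]
    - [56,0,0,-0.5,0]
    - [60,0,0,-0.5,0]
    - [65,0,0,-0.5,0]
    - [70,0,0,-0.5,0]
    - [74,0,0,-0.5,0]
    - [74,0,0,-0.5,0]

```text
clock: 8.65
tool_pos: [0.6114, -0.0847, 0.0298]
orientation: [3.142, -0.0, 1.196]
force: [-0.6, 0.1, 0.9]
grip_width: 0.867
```

```bash
python3 look.py w5
```

```text
[ 0.61135337 -0.08466761  0.0297667 ] [ 3.14158154e+00 -1.60880815e-05  1.19603739e+00] 0.8672056155028587 [-0.61388807  0.08024068  0.91935105] 8.65
13351
dot px [287.20064034 321.37993597] 937 rel tcp [-0.0014385  -0.00074103  0.04504901]
```

View pics/w5.png

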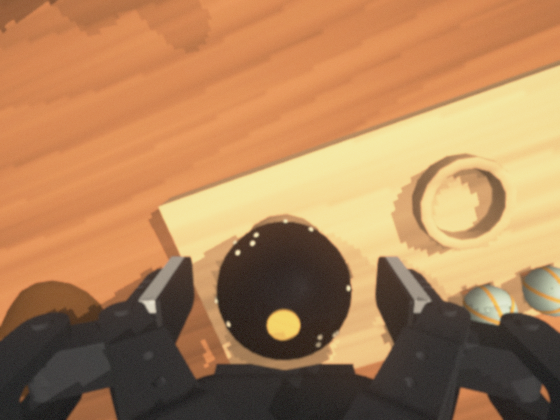

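The marble is released and seated: dot at px (287,321), about (0.610, −0.085, 0.075). Lifting off and going to the gauge.

Call:
jog_arm:
  commands:
    - [76,0,0,10,0]
    - [76,0,0,30,0]
    - [76,0,0,55,0]
    - [76,0,0,85,0]
    - [76,0,0,110,0]
    - [76,0,0,120,0]
    - [76,0,0,120,0]
    - [76,0,0,120,0]
    - [76,0,0,120,0]

```text
clock: 9.6
tool_pos: [0.6107, -0.0846, 0.1481]
orientation: [-3.139, 0.001, 1.196]
force: [-1.0, 0.4, -0.2]
grip_width: 0.89
```

```bash
cat > dot.py <<'E'
from h import *
import sys
o=get_obs();t=o["tool_pos"];print(t,o["orientation"],o["clock"])
p=camera_params("wrist");im,d=read_camera("wrist");cv2.imwrite(f"pics/{sys.argv[1]}.png",im[:,:,::-1])
C=cloud(p,d);c=np.array([.610,-.085,.05])
k=(d>.05)&(C[:,:,2]>.045)&(np.linalg.norm(C-c,axis=2)<.032)
P=C[k];A=np.c_[2*P,np.ones(len(P))];s=np.linalg.lstsq(A,(P**2).sum(1),rcond=None)[0]
print('onyx',s[:3],np.sqrt(s[3]+s[:3]@s[:3]),len(P))
m=k&(im[:,:,0]>150)&(im[:,:,0]-im[:,:,2].astype(int)>60)&(C[:,:,2]>.065)
px=np.argwhere(m).mean(0)[::-1];print('dot px',px,m.sum(),C[m].mean(0),plane(p,px,.075))
E
python3 dot.py w6
```

```text
[ 0.61069956 -0.08459945  0.14807019] [-3.13919275e+00  5.79830887e-04  1.19600966e+00] 9.6
onyx [ 0.61090584 -0.0857834   0.0501505 ] 0.02449251795397323 4096
dot px [284.        215.9339207] 227 [ 0.60983818 -0.08565417  0.07483088] [[ 0.60978605 -0.08563297  0.075     ]]
```

View pics/w6.png

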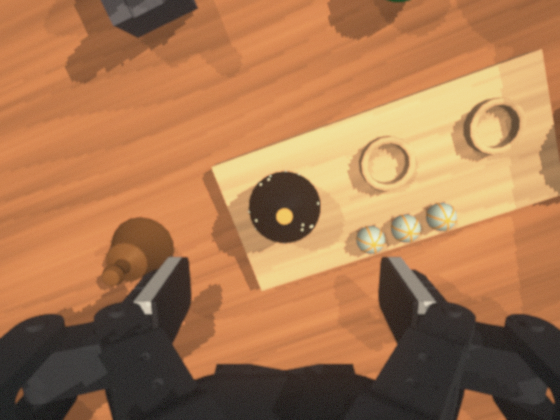

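The wrist view shows the onyx seated at px (285,207), dot at (284,216), with the cat's-eyes and bell untouched. Next is the hover over the gauge.

Call:
jog_arm:
  commands:
    - [70,-15,-3,10,-5]
    - [70,-45,-9,15,-12]
    - [70,-80,-16,15,-20]
    - [70,-115,-23,15,-28]
    - [70,-145,-29,15,-36]
    - [70,-165,-33,15,-44]
    - [70,-174,-34,15,-50]
    - [70,-174,-34,15,-50]
    - [70,-174,-34,15,-50]
    - [70,-174,-34,15,-50]

```text
clock: 10.65
tool_pos: [0.4378, -0.1186, 0.1644]
orientation: [-3.141, 0.0, 0.326]
force: [-0.6, 0.1, 0.1]
grip_width: 0.817
```

```bash
python3 - <<'E'
from h import *
o=get_obs();print(o["tool_pos"],o["orientation"],o["clock"])
p=camera_params("wrist");im,d=read_camera("wrist");cv2.imwrite("pics/w7.png",im[:,:,::-1])
C=cloud(p,d)
near=(d>.05)&(np.hypot(C[:,:,0]-.437,C[:,:,1]+.119)<.045)
for lo,hi in((.036,.043),(.0435,.05),(.055,.089),(.0935,.1)):
    Q=C[near&(C[:,:,2]>lo)&(C[:,:,2]<hi)]
    print(lo,len(Q),len(Q)>5 and ((Q.min(0)+Q.max(0))/2,Q.mean(0),cv2.minAreaRect((Q[:,:2]*1000).astype(np.float32)),cv2.minEnclosingCircle((Q[:,:2]*1000).astype(np.float32))))
E
```

```text
[ 0.43775071 -0.11856938  0.16436281] [-3.14121864e+00  4.34029850e-04  3.25992404e-01] 10.65
0.036 2154 (array([ 0.43718923, -0.1203232 ,  0.03947308]), array([ 0.43546509, -0.11517751,  0.03883601]), ((437.20684814453125, -120.47354125976562), (50.15167236328125, 50.61982345581055), 1.8387236595153809), ((437.2688903808594, -120.47544860839844), 35.081634521484375))
0.0435 651 (array([ 0.43712901, -0.11856051,  0.04664107]), array([ 0.43508189, -0.11415518,  0.04556371]), ((436.1539611816406, -117.03462219238281), (33.69087219238281, 27.04603385925293), 15.891938209533691), ((436.98663330078125, -120.23101043701172), 17.09595489501953))
0.055 353 (array([ 0.43649654, -0.11595581,  0.07210502]), array([ 0.43437245, -0.11191126,  0.07352389]), ((434.98760986328125, -114.5128402709961), (21.983701705932617, 10.05819034576416), 20.058029174804688), ((436.71240234375, -119.23689270019531), 10.991951942443848))
0.0935 528 (array([ 0.43734052, -0.11960125,  0.09557265]), array([ 0.4370543 , -0.12012992,  0.09542835]), ((437.08990478515625, -120.29147338867188), (15.774868965148926, 15.977017402648926), 72.671875), ((437.28302001953125, -119.1190414428711), 9.300008773803711))
```

View pics/w7.png

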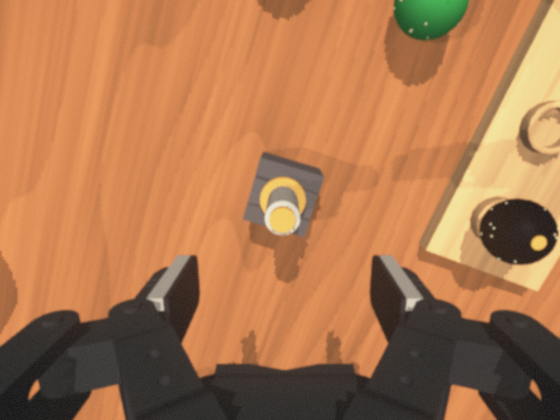

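The gauge is at px (282,212), with its axis near (0.437, −0.120). Descending to grip the round grip above the flange.

Call:
jog_arm:
  commands:
    - [60,0,-1,-20,0]
    - [60,0,-1,-45,0]
    - [60,0,-1,-70,0]
    - [60,0,-1,-92,0]
    - [60,0,-1,-106,0]
    - [60,0,-1,-112,0]
    - [60,0,-1,-112,0]
    - [50,0,-1,-112,0]
    - [40,0,-1,-112,0]
    - [32,0,-1,-112,0]
    - [27,0,-1,-112,0]
    - [23,0,-1,-112,0]
    - [15,0,-1,-112,0]
    - [12,0,-1,-112,0]
    - [12,0,-1,-112,0]
    - [12,0,-1,-112,0]
    - [12,0,-1,-112,0]
  force: 60

```text
clock: 12.4
tool_pos: [0.4375, -0.1198, 0.0532]
orientation: [3.141, -0.0, 0.323]
force: [-1.3, -0.2, 5.1]
grip_width: 0.242
```

Call:
jog_arm:
  commands:
    - [12,0,0,3,0]
    - [12,0,0,9,0]
    - [12,0,0,18,0]
    - [12,0,0,30,0]
    - [12,0,0,45,0]
    - [12,0,0,62,0]
    - [12,0,0,78,0]
    - [12,0,0,87,0]
    - [12,0,0,90,0]
    - [12,0,0,90,0]
    - [12,0,0,90,0]
    - [12,0,0,90,0]

```text
clock: 13.6
tool_pos: [0.437, -0.1196, 0.1421]
orientation: [-3.141, 0.001, 0.323]
force: [-0.1, 0.2, -0.8]
grip_width: 0.242
```

```bash
python3 - <<'E'
from h import *
o=get_obs();t=o["tool_pos"];print(t,o["orientation"],o["clock"],o["force"],o["grip_width"])
p=camera_params("wrist");im,d=read_camera("wrist");cv2.imwrite("pics/w8.png",im[:,:,::-1])
p=camera_params("scene");im,d=read_camera("scene");cv2.imwrite("pics/s8.png",cv2.resize(im[150:330,130:350],None,fx=3.3,fy=3.3,interpolation=cv2.INTER_CUBIC)[:,:,::-1])
C=cloud(p,d)
for lo,hi in ((.105,.113),(.113,.12),(.122,.126),(.126,.135)):
    k=(d>.3)&(np.hypot(C[:,:,0]-t[0],C[:,:,1]-t[1])<.03)&(C[:,:,2]>lo)&(C[:,:,2]<hi)
    print(lo,k.sum(),k.any() and (C[k].mean(0)-t,np.argwhere(k).mean(0)[::-1]))
E
```

```text
[ 0.43702082 -0.11958757  0.14208625] [-3.14094319e+00  9.45732406e-04  3.23323470e-01] 13.6 [-0.11415303  0.19451486 -0.84840559] 0.2417563039002133
0.105 12 (array([ 0.00081836, -0.00136022, -0.03304591]), array([205.58333333, 219.25      ]))
0.113 1 (array([ 0.00128675, -0.00267724, -0.0284621 ]), array([205., 218.]))
0.122 1 (array([ 0.0075241 , -0.00635546, -0.01962687]), array([206., 217.]))
0.126 59 (array([ 0.00708376, -0.00968749, -0.00947057]), array([203.81355932, 213.98305085]))
```

View pics/w8.png

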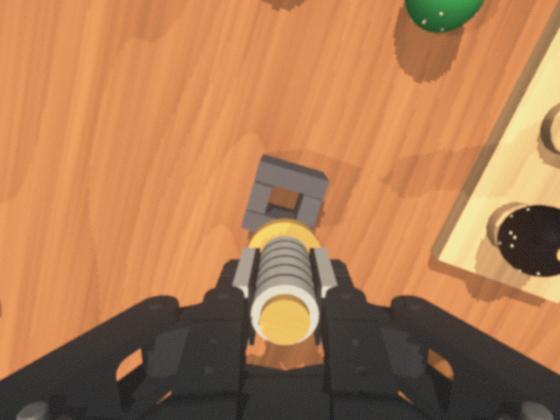

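View pics/s8.png

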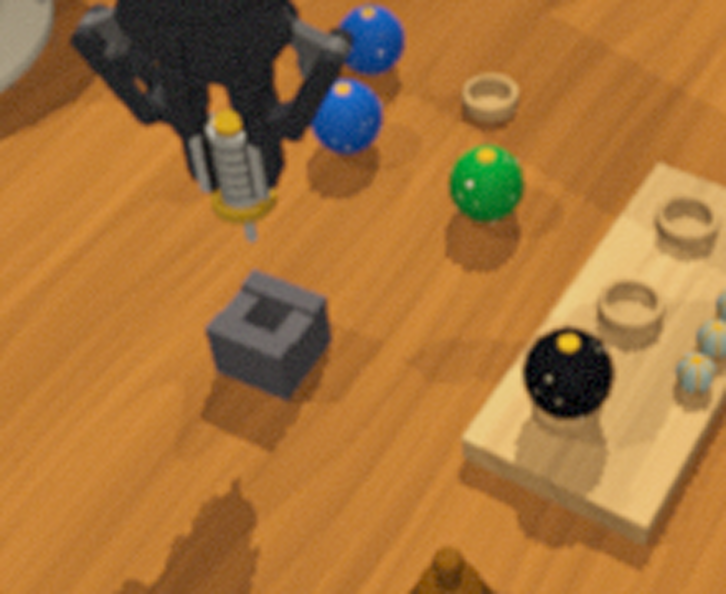

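The gauge is out of the holder. In the scene crop its cap is at (228,122) and its tip at (251,238). In the wrist view the cap is at (285,320) and the flange at (285,240). I'll check its uprightness and where the tip is.

```bash
cat >> h.py <<'E'
def proj(p,X):
    f=210/np.tan(np.radians(p["vertical_fov"]/2))
    R=Ro.from_euler("xyz",p["orientation"]).as_matrix()
    q=(np.atleast_2d(X)-p["eye"])@R
    return np.c_[p["cx"]+f*q[:,0]/-q[:,2],p["cy"]-f*q[:,1]/-q[:,2]]
E
python3 - <<'E'
from h import *
o=get_obs();t=o["tool_pos"]
p=camera_params("scene")
b=np.array([.437,-.1196,0]);oz=t[2]-.0125
print('scene predicted cap/tip',proj(p,b+[0,0,oz+.056]),proj(p,b+[0,0,oz-.030]))
p=camera_params("wrist");im,d=read_camera("wrist");C=cloud(p,d)
near=(d>.03)&(np.hypot(C[:,:,0]-t[0],C[:,:,1]-t[1])<.03)
yel=(im[:,:,0]>150)&(im[:,:,0]-im[:,:,2].astype(int)>80)
for lo,hi in((oz-.002,oz+.009),(oz+.050,oz+.06)):
    k=near&(C[:,:,2]>lo)&(C[:,:,2]<hi)&yel;Q=C[k]
    print(len(Q),'z',np.percentile(Q[:,2],[5,50,95]),'mean',Q.mean(0)-t,cv2.minEnclosingCircle((Q[:,:2]*1000).astype(np.float32)))
print(proj(p,b+[0,0,oz+.056]),proj(p,b+[0,0,oz+.006]))
# normals of cap top
k=near&(C[:,:,2]>oz+.053)&yel;Q=C[k];A=np.c_[Q[:,:2]-Q[:,:2].mean(0),np.ones(len(Q))];print('cap slope',np.linalg.lstsq(A,Q[:,2],rcond=None)[0])
E
```

```text
scene predicted cap/tip [[199.1581292  185.68326786]] [[206.36120573 222.24863864]]
1222 z [0.13025326 0.13436912 0.1354181 ] mean [-0.00344732  0.0106289  -0.00828215] ((435.57330322265625, -114.5535659790039), 15.961989402770996)
2049 z [0.18245122 0.18438122 0.18534535] mean [9.27084011e-05 2.77904551e-04 4.20105578e-02] ((434.29962158203125, -110.74612426757812), 24.19823455810547)
[[283.59142959 323.25573406]] [[283.85495256 258.67433392]]
cap slope [0.00267748 0.00074168 0.18441949]
```

Call:
jog_arm:
  commands:
    - [12,8,2,0,0]
    - [12,25,5,0,0]
    - [12,48,9,0,0]
    - [12,73,14,0,0]
    - [12,98,19,0,0]
    - [12,123,24,0,0]
    - [12,145,29,0,0]
    - [12,160,32,0,0]
    - [12,169,33.5,0,0]
    - [12,172.5,34,0,0]
    - [12,172.5,34,0,0]
    - [12,172.5,34,-10,0]
    - [12,172.5,34,-14,0]
    - [12,172.5,34,-14,0]
    - [12,172.5,34,-14,0]
    - [12,172.5,34,-14,0]

```text
clock: 15.35
tool_pos: [0.6098, -0.0857, 0.1291]
orientation: [3.141, -0.0, 0.323]
force: [-0.1, -0.0, -2.0]
grip_width: 0.24
```

```bash
python3 - <<'E'
from h import *
o=get_obs();t=o["tool_pos"];print(t,o["orientation"],o["clock"],o["force"])
p=camera_params("scene");im,d=read_camera("scene")
x0,y0=255,195
cv2.imwrite("pics/s9.png",cv2.resize(im[y0:y0+100,x0:x0+110],None,fx=6,fy=6,interpolation=cv2.INTER_CUBIC)[:,:,::-1])
print('pred tip',(proj(p,[t[0],t[1],t[2]-.0432])-[x0,y0])*6,'dot',(proj(p,[.6098,-.0856,.075])-[x0,y0])*6, 'tip at dot', (proj(p,[t[0],t[1],.075])-[x0,y0])*6)
p=camera_params("wrist");im,d=read_camera("wrist");cv2.imwrite("pics/w9.png",im[:,:,::-1])
E
```

```text
[ 0.60981396 -0.08574567  0.12911843] [ 3.14138625e+00 -4.25024046e-04  3.23254536e-01] 15.35 [-0.0862643  -0.01677169 -1.95831511]
pred tip [[284.37060177 327.6908092 ]] dot [[283.14297549 351.70235959]] tip at dot [[282.96542453 352.07204294]]
```

View pics/s9.png

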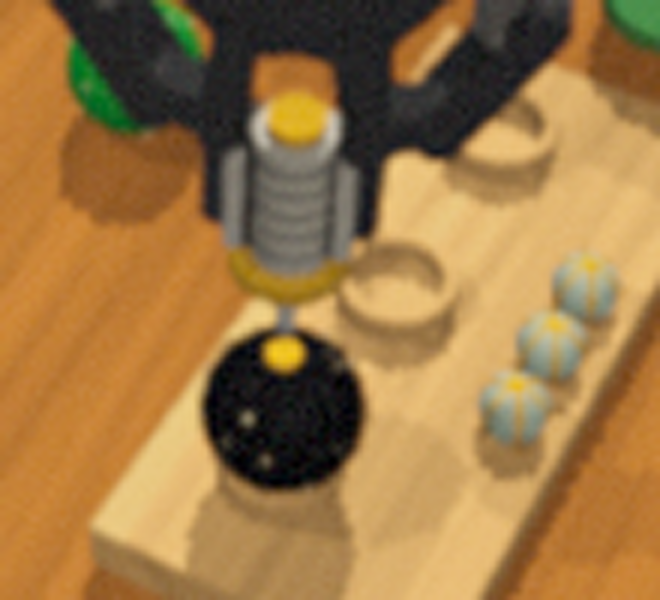

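View pics/w9.png

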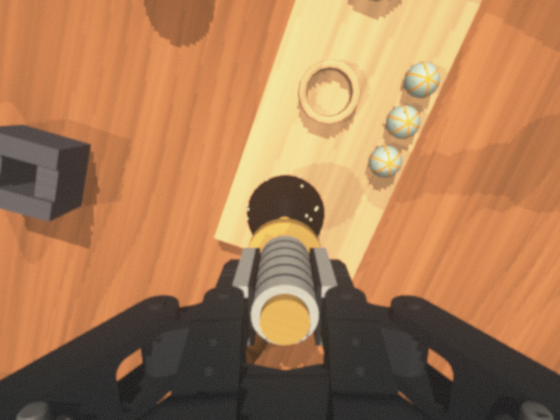

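The scene crop shows the tip at (287,325) directly over the dot at (284,353), matching the prediction. Lowering slowly.

Call:
jog_arm:
  commands:
    - [12,0,0,-3,0]
    - [12,0,0,-6,0]
    - [12,0,0,-8,0]
    - [12,0,0,-10,0]
    - [12,0,0,-12,0]
    - [12,0,0,-13.5,0]
    - [12,0,0,-15,0]
    - [12,0,0,-16.5,0]
    - [12,0,0,-18,0]
    - [12,0,0,-18,0]
    - [12,0,0,-18,0]
    - [12,0,0,-18,0]
    - [12,0,0,-18,0]

```text
clock: 16.75
tool_pos: [0.6099, -0.0857, 0.1109]
orientation: [3.142, -0.0, 0.323]
force: [-0.8, -0.2, 1.5]
grip_width: 0.243
```

```bash
cat > chk.py <<'E'
from h import *
import sys
o=get_obs();t=o["tool_pos"];print(t,o["orientation"],o["clock"],o["force"],o["grip_width"])
p=camera_params("scene");im,d=read_camera("scene")
x0,y0=255,195
cv2.imwrite(f"pics/s{sys.argv[1]}.png",cv2.resize(im[y0:y0+100,x0:x0+110],None,fx=6,fy=6,interpolation=cv2.INTER_CUBIC)[:,:,::-1])
p=camera_params("wrist");im,d=read_camera("wrist");C=cloud(p,d);t=get_obs()["tool_pos"]
cv2.imwrite(f"pics/w{sys.argv[1]}.png",im[:,:,::-1])
near=(d>.03)&(np.hypot(C[:,:,0]-t[0],C[:,:,1]-t[1])<.03)
yel=(im[:,:,0]>150)&(im[:,:,0]-im[:,:,2].astype(int)>80)
k=near&(C[:,:,2]>t[2]+.035)&yel;Q=C[k]
A=np.c_[Q[:,:2]-Q[:,:2].mean(0),np.ones(len(Q))];s=np.linalg.lstsq(A,Q[:,2],rcond=None)[0]
print('cap',Q.mean(0),s,'cap median z',np.median(Q[:,2]),'plunger mm from cap',(75+30+56)-1000*np.median(Q[:,2]))
k=near&(C[:,:,2]<t[2]-.005)&(C[:,:,2]>t[2]-.012)&yel
print('flange top',np.percentile(C[k][:,2],90) if k.any() else None)
print([ (get_obs()["force"][2]) for _ in range(5)])
c=(d>.05)&(C[:,:,2]>.045)&(np.linalg.norm(C-[.6105,-.0857,.05],axis=2)<.03)&(im.max(2)<60);P=C[c]
print('onyx px',c.sum(),P.mean(0) if len(P) else 0)
E
python3 chk.py 10
```

```text
[ 0.60989371 -0.08568936  0.11088261] [ 3.14150877e+00 -1.39613012e-04  3.23352397e-01] 16.75 [-0.77126454 -0.20787688  1.51082132] 0.24312270394876334
cap [ 0.60998664 -0.08538738  0.15287348] [ 0.01780648 -0.03468008  0.15287348] cap median z 0.15299487434539671 plunger mm from cap 8.00512565460329
flange top 0.10376260068106329
[np.float64(0.4767899957972832), np.float64(0.4767899957972832), np.float64(0.4767899957972832), np.float64(0.4767899957972832), np.float64(0.4767899957972832)]
onyx px 0 0
```

View pics/s10.png

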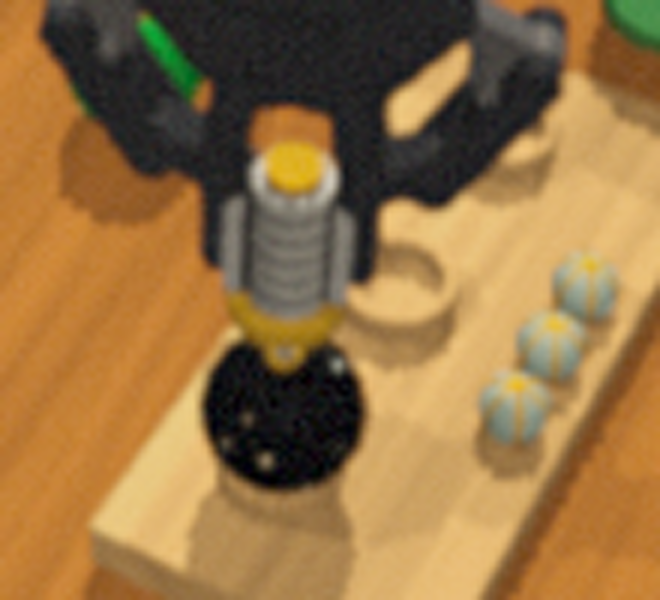

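The scene crop shows the gauge upright and its tip on the dot at (285,355). The compression estimates are 7.3 mm from the TCP, 8.0 mm from the cap depth, and about 2.5–3.5 N from the force change. I'll let it settle and do one final check.

Call:
jog_arm:
  commands:
    - [12,0,0,0,0]
    - [12,0,0,0,0]
    - [12,0,0,0,0]
    - [12,0,0,0,0]
    - [12,0,0,0,0]
    - [12,0,0,0,0]
    - [12,0,0,0,0]
    - [12,0,0,0,0]

```text
clock: 17.65
tool_pos: [0.6098, -0.0857, 0.1108]
orientation: [3.142, 0.0, 0.323]
force: [0.0, 0.0, 1.7]
grip_width: 0.241
```

```bash
python3 chk.py 11; python3 - <<'E'
from h import *
p=camera_params("top");im,d=read_camera("top");cv2.imwrite("pics/t11.png",im[:,:,::-1]);C=cloud(p,d)
for n,(a,b,c,e) in dict(bell=(155,200,365,415),tumbler=(125,190,155,220)).items():
    k=np.zeros((420,560),bool);k[a:b,c:e]=1;k&=(C[:,:,2]>.012)&(d>.3)
    Q=C[k];print(n,(Q.min(0)+Q.max(0))/2)
E
```

```text
[ 0.60983444 -0.08567566  0.11079456] [3.14158014e+00 8.44712363e-06 3.23345544e-01] 17.65 [0.02991258 0.01642714 1.74140101] 0.24084385070510247
cap [ 0.60995081 -0.08539697  0.1527418 ] [ 0.01320941 -0.03236696  0.1527418 ] cap median z 0.15286807782082784 plunger mm from cap 8.131922179172165
flange top 0.1037329154795985
[np.float64(0.7490956164999457), np.float64(0.7490956164999457), np.float64(0.7490956164999457), np.float64(0.7490956164999457), np.float64(0.7490956164999457)]
onyx px 0 0Traceback (most recent call last):
  File "<stdin>", line 5, in <module>
    return umr_minimum(a, axis, None, out, keepdims, initial, where)
ValueError: zero-size array to reduction operation minimum which has no identity
```

View pics/w11.png

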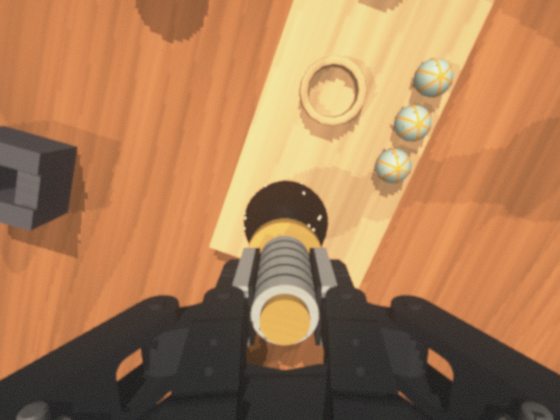

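View pics/t11.png

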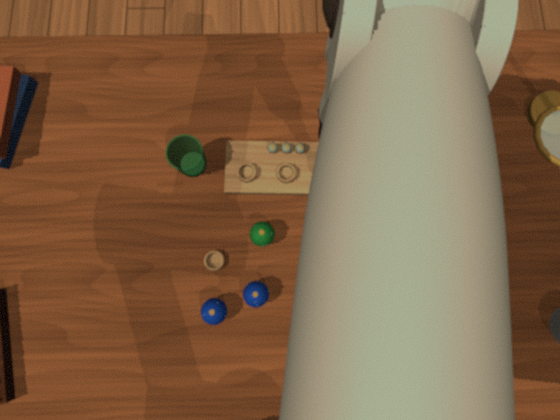

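The top view has the tumbler at (186,155), the cat's-eyes and the look-alikes all in place. The arm hides the bell there (hence the script error), so I'll check it in the scene view.

```bash
python3 - <<'E'
from h import *
im,d=read_camera("scene");a=np.load("scene0i.npy")
cv2.imwrite("pics/s12.png",im[:,:,::-1])
s=(slice(310,355),slice(245,290));print('bell diff',np.abs(im[s].astype(int)-a[s]).mean())
E
```

```text
bell diff 9.731522633744856
```

View pics/s12.png

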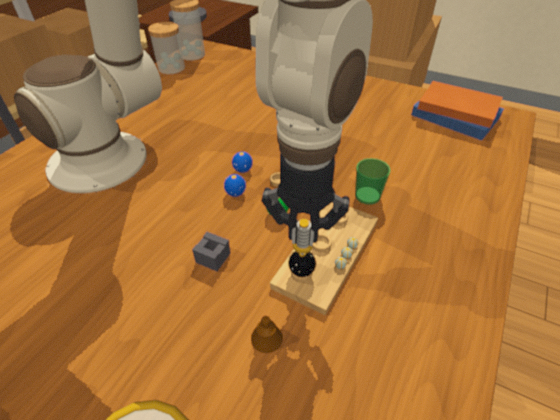

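The bell is still at px (266,332), the same as at the start; the image difference there comes from the arm's shadow. The gauge stands on the onyx at (302,245). Handing in.

```bash
python3 -c "
from rig import *
print(hand_in())"
```

```text
the job is handed in; nothing more can be done
None
```

The job is handed in at about 18 s on the clock. The onyx sits in the cradle on the bell's side, and the arm is still holding the gauge upright on its dot.

- **Onyx:** it was released in the cradle, and I measured its centre at 50 mm above the bench. The dot faces up, about 1 mm off the crown.
- **Gauge position:** the tip looks to be on the dot, and the scene view agrees with the computed position to about 1 mm.
- **Plunger:** tool height gives 7.3 mm pushed in and cap depth gives 8.1 mm. The change in wrist force suggests 2.5–3.7 N, from a noisy reading. Together these put it at roughly halfway.
- **Uprightness:** the cap slope read under 0.3° after lifting. While pressing, the same check read about 2°; I put that down to pixels at the cap's edge, and the tool itself was vertical.
- **Other objects:** the tumbler and cat's-eyes look unmoved in the top view. My numeric check of the bell and tumbler failed because the arm hid the bell, so I confirmed the bell by eye in the scene view, at its starting pixel.

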